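Bolt the lid of the imaging dark box

ROBOT

A 6-joint arm with a two-finger parallel gripper is mounted at the origin on the work surface. World frame = base frame: x ahead of the robot, y to its left, z up, the work surface at z = 0. Lengths are in m, angles in rad, forces in N, time in s.
With the tool pointing down it reaches from about 0.3 to 0.875 m from the base axis. Payload 6.4 kg.
Tool frame: the origin (TCP) lies midway between the tips of the shut fingers; the grasp point (between the pads) lies 19 mm behind it (bot.pinch_z is the distance from the TCP to the grasp point, in m); z points along the fingers, y is the line along which they close (so a half turn about z gives the same grasp; the last joint's range is limited). The gripper opens to 85 mm and grips with 20 to 120 N. Pads are 22 mm wide; open, the fingers measure 114 mm over their backs; the gripper's body (76 mm by 85 mm) begins 54 mm behind the grasp point. The pads swing forward as they close: fully open they stand 13 mm farther back than shut.
Start: joints at [0.965, 0.181, 1.607, -0, 1.354, -0.206], TCP at [0.224, 0.53, 0.231] pointing down, gripper open.
Joint ranges: [-2.99, 2.99], [-0.89, 2.07], [0.3, 2.58], [-1.14, 4.28], [0, 2.63], [-3.12, 3.12]. Speed limits (rad/s): [2.57, 2.57, 3.01, 3.14, 3.14, 3.14].

INTERFACE

Orientations are given as a unit quaternion [w, x, y, z].
In Python, from bench import bot gives the robot as it stands.
- The arm moves only by the tool carry_out, never from a script. Its argument "series" is a list of rows, each a list of 7 numbers: the opening, from -1 (shut) to 1 (fully open), then the shift along the tool's x, y, z in parts of the range, where 1.0 means 1000 mm, then the turn, a rotation vector about the tool's x, y, z in parts of the range, where 1.0 means 90 degrees. A call has 1 to 12 rows; each row is the pose to reach, as a shift and turn from the pose commanded when the call began, along the tool's axes at that moment; what a row does not reach only later rows make up. A row lasts 1/12 s, in which the tool goes at most 41.7 mm and 7.16 degrees, less where a joint would pass 70% of its speed; a pose out of reach is approached as far as the arm can. Shift and turn numbers lie between -1 and 1, and a call with a number outside is refused. A call with a gripper value outside its range is refused whole. The fingers move at their own pace and stop on an object; "grip_force" is the grip in N (left out, the last holds). Time passes only in rows, so rows that repeat a pose let the fingers close. It gives the time, the measured TCP pose, the force, the opening and the grip force at its end, in the units of the state.
- bot.sense(): the state, without advancing time (a new reading comes with each control period).
- bot.snapshot(name): name is "scene" or "side" or "wrist"; returns (picture, depth): 400x640x3 uint8, red, green, blue; 400x640 float32, m along the optical axis (not along the pixel's ray), 0 where there is no reading.
- bot.calibration(name): a dict with "fovy" (degrees; the focal length in pixels is half the picture's height over the tangent of half this angle, whatever the lens; pixels are square), "cx", "cy" (the principal point, pixels), "cam_to_world" (4x4, takes a point from camera to world coordinates). Camera axes: x right, y up, looking along -z (the intrinsics and any distortion apply to the point x, -y, -z); pixel columns grow to the right and rows downward; lengths in m; the calibration is good to about 2 mm. A picture is of the moment at which its call begins: read the wrist's pose just before it. calibration takes no time and is no camera call; for the wrist camera it gives the pose at the moment of the call.
- bot.hand_in(): hands the job in; it is judged then, once.
The state is a dict: "clock": time; "joints": joint angles; "qd": joint speeds; "effort": joint torques, N m; "tool_pos": TCP position; "ee_rot": TCP orientation; "wrist_force": force on the tool from outside, world axes, zero at the start; "ft_torque": the same for the moment, N m; "finger_gap": finger opening in m; "grasp_force": force on a finger pad.
Only numpy, scipy, OpenCV 4.12 (cv2) and the standard library are available. Lean on these libraries where they do the work, as an engineer would, in place of code of your own. Each camera call takes 0.05 s, during which the arm holds its last target. There are 200 camera calls.

TASK

Lock the lid of the white dark box: hold its spring safety catch (the long dark press bar) down with one fingertip while the other fingertip pushes the bolt by its upright tab until it is fully home in the keeper. Keep the catch down until the bolt is home, then let go so that the catch springs back up and locks it. Only touch, press and push: do not pinch or ram the bolt, and leave the jar, slide box, bottle and tube rack where they stand.

Things in the scene. Friction and masses are not known exactly. Their poses are not given: they have to be found in the camera images.
- case: White imaging dark box fixed to the bench, 240 mm (x) by 320 mm (y), flat deck 90 mm above the bench. Origin: centre of the underside; z up. On the deck the bolt runs along the case's y at case x = -25 mm; the press bar lies parallel at case x = +25 mm. Behind the tab (-y side) nothing on the bolt line stands over 10 mm above the deck
- bolt: Steel flat bolt; slides only along case +y, 30 mm in all, friction about 1.5 N, stays where left. Origin at deck level under the centre of its tab, axes as the case's; in the case's frame its y is -25 to -22 mm at the start, +5 mm at the fully-home stop. Its bar is 16 mm wide, top 10 mm above the deck, from 10 mm behind to 101 mm in front of the tab
- tab_top (a point): Centre of the top edge of the bolt's upright tab, 48 mm above the deck; moves with the bolt. The tab is a plate 26 mm wide (case x) and 8 mm thick (case y), to be pushed on its -y face. A lug on the bolt, 25 mm in front of the tab, meets the catch's tooth at bolt y = -21 mm unless the catch is down; past bolt y = +1 mm it lets the tooth rise behind it
- keeper (a point): Centre of the top of the fixed steel keeper, 17 mm above the deck, that the bolt's end enters; at case x = -25, y = +99 mm, 26 mm long (y). Two straps over the bolt stand between it and the tab, at case y 42 to 72 mm, 14 mm high
- catch (a joint): Spring safety catch: how far the press bar is pushed down, 0 = up (locking), 0.010 m = on its stop. The bolt is free from 0.007 m on; hold it at 0.008 m or more while the bolt travels. The spring takes 2.8 N to start, 6.3 N at the stop. Let go, it returns to 0, unless the bolt is only part way: then its tooth stays caught under the lug at about 0.007 m
- bar_top (a point): Centre of the top face of the catch's press bar (dark steel, 24 mm wide in case x, 92 mm long in case y), at case x = +25, y = -24 mm; 28 mm above the deck when up, 18 mm when fully down; moves with the bar. Long enough for a fingertip to slide along it as the hand moves with the bolt
- slide_box: Bystander: loose green microscope slide box, 30 x 78 x 22 mm, lying on the deck; origin at the centre of its underside
- jar: Bystander: small loose amber jar, 28 mm wide, 36 mm high, standing on the deck; origin at the centre of its underside
- reagent: Bystander: white bottle with a blue cap, 56 mm wide, 110 mm high, standing on the bench on the case's +y side; origin at the centre of its underside
- tube_rack: Bystander: blue rack with six capped tubes, 70 x 130 mm, 97 mm high, standing on the bench on the case's -y side; origin at the centre of its underside

How it is judged:
By the outcome, as a careful person would: the job done as asked, in the order asked, and still so for the second after the job is handed in, with the robot touching nothing.
It also fails if it takes over 38 s, if anything falls off the work surface, if the arm or the gripper's body presses on something with over 40 N, if the wrist force passes 120 N, or if a joint passes its speed limit or range.

## Working session

There is one attempt and no reset: what is moved stays moved. The work goes in short steps, Python scripts to look and compute and a tool call to move; the robot and the scene stay as the last step left them, time stands still between calls to the robot, and variables do not carry over. Pictures are saved under pics/ and viewed, at most 10 in all, crops included, and the job is handed in when it is done.

Besides the shell and the picture viewer there is one more tool, called after "Emit:" as name([rows], argument=value, ...), one row to a line, values as JSON. carry_out: Moves the arm, as the interface text tells. Its arguments: {"type":"object","properties":{"series":{"type":"array","items":{"type":"array","items":{"type":"number"}}},"grip_force":{"type":"number"}},"required":["series"]}

```bash
mkdir -p pics; ls
cat > h.py <<'E'
from bench import bot
import numpy as np, cv2
def save(n,f):
    p,d=bot.snapshot(n); c=bot.calibration(n); cv2.imwrite(f'pics/{f}.png',p[:,:,::-1]); np.savez(f'{f}.npz',p=p,d=d,**{k:np.array(v) for k,v in c.items() if k in('fovy','cx','cy','cam_to_world')}); return p,d,c
E
python3 - <<'E'
from h import *
print(bot.sense())
for n in('scene','side','wrist'):
    p,d,c=save(n,n+'1'); print(n,c)
a=[cv2.imread(f'pics/{n}1.png') for n in('scene','side')]
E
```

```text
pics
{'clock': 0.0, 'joints': array([ 9.64680308e-01,  1.81530928e-01,  1.60799094e+00,  4.77227127e-05,
        1.35376870e+00, -2.06304337e-01]), 'qd': array([-1.07988793e-03,  5.05832343e-04,  3.81796887e-04, -1.29528695e-03,
       -5.63916852e-05,  1.53345501e-04]), 'effort': array([ 1.12808357e-03, -4.44874334e+01, -3.51337624e+01, -3.40968222e-05,
        8.97373800e-03,  1.99079537e-06]), 'tool_pos': array([0.2234793 , 0.52921864, 0.23039807]), 'ee_rot': array([-3.56850304e-04,  1.98582031e-01,  9.80083902e-01, -7.70667256e-04]), 'wrist_force': array([-0.95182689,  0.31719484,  1.14170949]), 'ft_torque': array([-0.00029497, -0.03330627,  0.0497413 ]), 'grasp_force': 0.0, 'finger_gap': 0.08548109286353896}
scene {'fovy': 42.62880554960908, 'cx': 314.58312832925657, 'cy': 209.23692997092212, 'cam_to_world': array([[ 0.85354783, -0.39034954,  0.34508453,  0.95784492],
       [ 0.52100543,  0.6433815 , -0.56090426, -0.61768508],
       [-0.00307229,  0.65854953,  0.75253111,  0.96972374],
       [ 0.        ,  0.        ,  0.        ,  1.        ]])}
side {'fovy': 57.682149870673115, 'cx': 316.46988178676, 'cy': 196.6874903903324, 'cam_to_world': array([[ 0.71067101,  0.33315929, -0.61963828,  0.02155024],
       [-0.70325162,  0.3609418 , -0.61250158, -0.48037206],
       [ 0.01959276,  0.87104874,  0.49080568,  0.49511782],
       [ 0.        ,  0.        ,  0.        ,  1.        ]])}
wrist {'fovy': 64.87094964160713, 'cx': 318.5430167425104, 'cy': 201.37172877752877, 'cam_to_world': array([[ 0.38902538, -0.88524432, -0.25495439,  0.1589886 ],
       [ 0.92122471,  0.37320763,  0.10982302,  0.55581259],
       [-0.00206928, -0.27759423,  0.96069619,  0.37307419],
       [ 0.        ,  0.        ,  0.        ,  1.        ]])}
```

View pics/scene1.png

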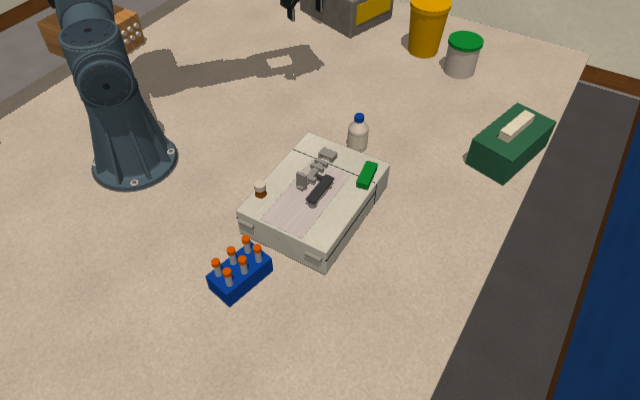

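View pics/side1.png

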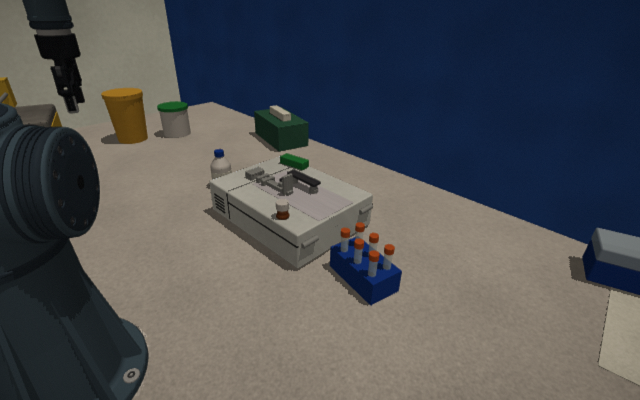

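The scene view shows the case with its deck corners at about (311,135), (389,162), (322,262) and (238,213). The bar is at (320,190), the tab at (302,180), the jar at (260,190) and the slide box at (367,175). The side view shows the same, with the tab at (287,183) and the bar at (303,179). First I need rough positions.

```bash
cat >> h.py <<'E'
def load(f): return dict(np.load(f+'.npz'))
def ray(z,u,v):
    f=200/np.tan(np.radians(z['fovy']/2)); T=z['cam_to_world']
    d=T[:3,:3]@np.array([(u-z['cx'])/f,-(v-z['cy'])/f,-1]); return T[:3,3],d
def onz(z,u,v,h): o,d=ray(z,u,v); return o+d*(h-o[2])/d[2]
def dep(z,u,v): o,d=ray(z,u,v); return o+d*float(z['d'][int(round(v)),int(round(u))])
def tri(a,b):
    (o,d),(p,e)=a,b; s=np.linalg.lstsq(np.c_[d,-e],p-o,rcond=None)[0]; q,r=o+s[0]*d,p+s[1]*e; return (q+r)/2,np.linalg.norm(q-r)
E
python3 - <<'E'
from h import *
np.set_printoptions(precision=4,suppress=True)
z=load('scene1')
for n,u,v in [('c',311,135),('c',389,162),('c',322,262),('c',238,213),('bar',320,190),('tab',302,180),('deck',290,215)]:
    print(n,onz(z,u,v,.09),dep(z,u,v))
z=load('side1')
for n,u,v in [('bar',303,179),('tab',287,183),('deck',320,200)]: print(n,onz(z,u,v,.09),dep(z,u,v))
E
```

```text
c [0.4122 0.2531 0.09  ] [0.4112 0.2547 0.0884]
c [0.6311 0.2665 0.09  ] [0.5978 0.3567 0.0003]
c [ 0.6441 -0.0791  0.09  ] [ 0.6302 -0.0553  0.0511]
c [ 0.4119 -0.0617  0.09  ] [ 0.4082 -0.058   0.084 ]
bar [0.534  0.0961 0.09  ] [0.5453 0.077  0.1136]
tab [0.48  0.102 0.09 ] [0.4966 0.077  0.1205]
deck [ 0.516  -0.0055  0.09  ] [ 0.5161 -0.0057  0.0902]
bar [0.5714 0.1115 0.09  ] [0.5315 0.0686 0.1194]
tab [0.528  0.1219 0.09  ] [0.4892 0.0757 0.121 ]
deck [0.5282 0.0091 0.09  ] [0.5249 0.0059 0.0927]
```

The rows are not in the units I measure in: shifts go in shares of 1000 mm and turns go in shares of 90 degrees. I convert before sending: -452 mm is -0.452, -416 mm is -0.416, 1.17 rad is 0.7448.

Emit:
carry_out([
  [-0.15,-0.038,-0.026,-0.004,0,0,0.0637],
  [-0.15,-0.076,-0.052,-0.008,0,0,0.1273],
  [-0.15,-0.114,-0.078,-0.012,0,0,0.191],
  [-0.15,-0.152,-0.104,-0.016,0,0,0.2546],
  [-0.15,-0.19,-0.13,-0.02,0,0,0.3183],
  [-0.15,-0.228,-0.156,-0.024,0,0,0.382],
  [-0.15,-0.266,-0.182,-0.028,0,0,0.4456],
  [-0.15,-0.304,-0.208,-0.032,0,0,0.5093],
  [-0.15,-0.342,-0.234,-0.036,0,0,0.573],
  [-0.15,-0.38,-0.26,-0.04,0,0,0.6366],
  [-0.15,-0.416,-0.284,-0.04,0,0,0.7003],
  [-0.15,-0.452,-0.307,-0.04,0,0,0.7448],
])

```text
clock: 1.15
tool_pos: [0.4947, 0.1089, 0.2705]
ee_rot: [0.0, 0.709, 0.706, 0.0]
wrist_force: [0.5, 0.3, -0.0]
finger_gap: 0.0361
grasp_force: 0.0
```

Emit:
carry_out([
  [-0.15,0,0,0,0,0,0],
  [-0.15,0,0,0,0,0,0],
  [-0.15,0,0,0,0,0,0],
])

```text
clock: 1.4
tool_pos: [0.4935, 0.1109, 0.2697]
ee_rot: [-0.001, 0.707, 0.707, -0.0]
wrist_force: [-0.1, -0.3, -0.8]
finger_gap: 0.0362
grasp_force: 0.0
```

Run:
```python
from h import *
s=bot.sense(); print(s['clock'],s['tool_pos'],s['ee_rot'],s['finger_gap'],s['wrist_force'],s['joints'])
save('wrist','w2')
```

```text
1.4 [0.49353515 0.11092662 0.26966819] [-6.26673742e-04  7.06838254e-01  7.07374865e-01 -3.00755529e-04] 0.03615395696131721 [-0.12350069 -0.27224298 -0.8041058 ] [-1.42354919e-02 -7.06804002e-03  1.73108279e+00  4.46845909e-04
  1.41889610e+00 -1.50622814e-02]
```

View pics/w2.png

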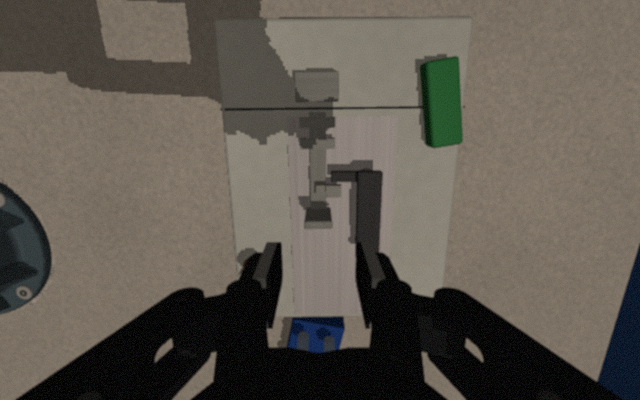

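Run:
```python
from h import *
z=load('w2'); p=z['p'][:,:,::-1]
c=cv2.resize(p[60:270,270:470],None,fx=2.85,fy=2.85,interpolation=cv2.INTER_CUBIC)
c=np.clip(c.astype(float)*1.6,0,255).astype(np.uint8)
cv2.imwrite('pics/w2c.png',c)
np.set_printoptions(precision=4,suppress=True)
for n,u,v in [('deck',300,280),('deckR',410,250),('bar',369,180),('bar',369,230),('tabtop',318,225),('keep',316,78),('lug',326,189),('jar',247,256),('tabtop',318,227)]: print(n,dep(z,u,v))
```

```text
deck [ 0.4723 -0.0061  0.091 ]
deckR [0.5954 0.0315 0.0902]
bar [0.5415 0.1171 0.118 ]
bar [0.5438 0.0662 0.1183]
tabtop [0.493  0.0791 0.1392]
keep [0.4908 0.2091 0.1062]
lug [0.5007 0.1059 0.109 ]
jar [0.4131 0.0235 0.0901]
tabtop [0.493  0.0764 0.1372]
```

View pics/w2c.png

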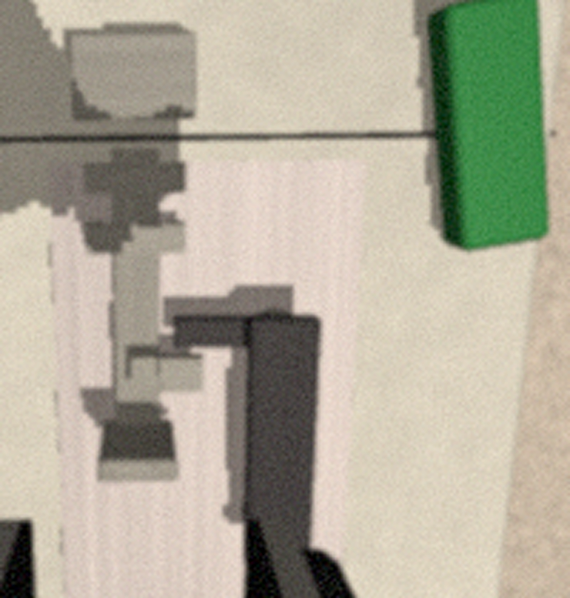

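The wrist view shows the tab's top edge at u 304–332, v 221–228, with its front face dark above that edge. The bar's front end is at (369,172), the keeper at (316,85), the lug at (326,189) and the slide box at (441,102). The fingertips are at (275,245) and (365,245). I'll fit the case pose, then take a second view about 80 mm back for height checks.

To row units: -80 mm is -0.08, -50 mm is -0.05.

Emit:
carry_out([
  [-0.15,-0.025,0.015,0,0,0,0],
  [-0.15,-0.05,0.03,0,0,0,0],
  [-0.15,-0.08,0.03,0,0,0,0],
  [-0.15,-0.08,0.03,0,0,0,0],
  [-0.15,-0.08,0.03,0,0,0,0],
  [-0.15,-0.08,0.03,0,0,0,0],
])

```text
clock: 1.95
tool_pos: [0.5235, 0.0324, 0.2701]
ee_rot: [-0.0, 0.706, 0.708, 0.0]
wrist_force: [0.0, -0.4, -0.3]
finger_gap: 0.0363
grasp_force: 0.0
```

Run:
```python
from h import *
np.set_printoptions(precision=4,suppress=True)
s=bot.sense(); print(s['clock'],s['tool_pos'],s['wrist_force'])
save('wrist','w3')
def cloud(z):
    v,u=np.mgrid[0:400,0:640]; f=200/np.tan(np.radians(z['fovy']/2)); d=z['d']
    c=np.stack([(u-z['cx'])/f*d,-(v-z['cy'])/f*d,-d],-1); T=z['cam_to_world']; P=c@T[:3,:3].T+T[:3,3]; P[d==0]=9; return P
for n in('w2','w3'):
    z=load(n); P=cloud(z); m=(abs(P[...,2]-.09)<.004)
    m[:20]=0 if n=='w2' else m[:20]
    L,R=[],[]
    for r in range(20,300,4):
        c=np.where(m[r])[0]
        if len(c)>60:
            a,b=P[r,c[0]],P[r,c[-1]]
            L.append(a[:2]);R.append(b[:2])
    for k,E in(('L',L),('R',R)):
        E=np.array(E); 
        for _ in range(4):
            q=np.polyfit(E[:,1],E[:,0],1); e=E[:,0]-np.polyval(q,E[:,1]); E=E[abs(e)<max(.0015,1.5*abs(e).std())]
        print(n,k,'slope',q[0],'x at y=.095',np.polyval(q,.095),len(E),E[:,1].min(),E[:,1].max(),e.std())
    F=[P[np.where(m[:,u])[0][0],u,:2] for u in range(200,480,4) if m[:,u].sum()>40]; F=np.array(F); 
    print('far y med',np.median(F[:,1]), np.polyfit(F[:,0],F[:,1],1))
    t=(P[...,2]>.13)&(P[...,2]<.145)&(abs(P[...,0]-.493)<.03)&(abs(P[...,1]-.075)<.03); t[240:]=0
    if t.any(): T=P[t]; print('tab',t.sum(),T.mean(0),T.min(0),T.max(0))
    H=cv2.cvtColor(z['p'],cv2.COLOR_RGB2GRAY)
    b=(abs(P[...,2]-.118)<.003)&(abs(P[...,0]-.5425)<.03)&(abs(P[...,1]-.08)<.1)&(H<75)
    T=P[b]; print('bar',b.sum(),np.median(T,0),T.min(0),T.max(0))
    k=(abs(P[...,2]-.107)<.003)&(abs(P[...,0]-.491)<.02)&(P[...,1]>.19); T=P[k]; print('keep',k.sum(),T.mean(0) if k.any() else 0,T.min(0) if k.any() else 0,T.max(0) if k.any() else 0)
```

```text
1.95 [0.5235 0.0324 0.2701] [ 0.0146 -0.4285 -0.3491]
w2 L slope -0.012829401163453389 x at y=.095 0.39882858839582325 59 0.02796237398024154 0.2600609603153405 0.0005792914303292371
w2 R slope -0.012073720116602453 x at y=.095 0.63558430649308 60 -0.01138088029250614 0.26050367111787565 0.0004668510680496408
far y med 0.2602857490679873 [0.001  0.2598]
tab 280 [0.4927 0.0798 0.1369] [0.4799 0.0751 0.1302] [0.5052 0.0833 0.14  ]
bar 1745 [0.5422 0.0902 0.1179] [0.53   0.0426 0.1151] [0.5543 0.1258 0.12  ]
keep 1258 [0.4914 0.2025 0.107 ] [0.4713 0.19   0.1048] [0.511  0.2151 0.1095]
w3 L slope -0.010958414868554494 x at y=.095 0.39929184923823424 53 -0.056520213113420675 0.17808571321798333 0.000539127652475204
w3 R slope -0.01095057734010612 x at y=.095 0.6362467115031528 56 -0.050616958454803795 0.1823829302030585 0.0005734775535338293
far y med 0.19702544879650763 [-0.1651  0.2746]
tab 299 [0.4933 0.0785 0.1375] [0.4799 0.0746 0.1308] [0.506  0.0822 0.1394]
bar 2518 [0.5425 0.0829 0.1179] [0.5309 0.0338 0.1152] [0.5545 0.1244 0.1201]
keep 159 [0.4922 0.1913 0.1069] [0.4722 0.19   0.1048] [0.5108 0.1927 0.109 ]
```

View pics/w3.png

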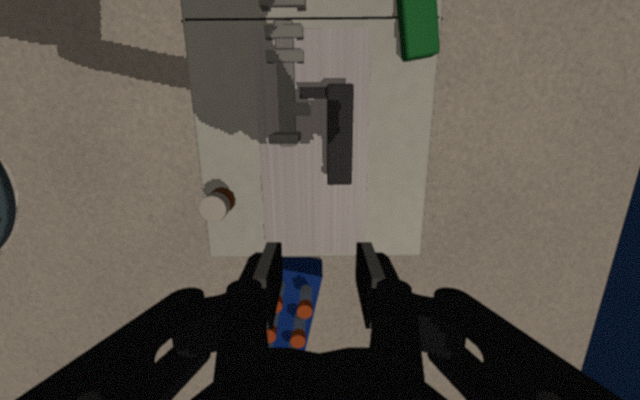

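The second view shows the tab's top edge at (285,137), the bar at u 327–353, v 84–184, the jar at (215,204) and the tube rack below the deck. Both views agree on the heights: bar 0.118, tab about 0.138 and keeper 0.107, with a yaw of about 0.012 rad. Next I'll measure the fingertips in the tool frame and check the heights by triangulation.

Run:
```python
from h import *
np.set_printoptions(precision=1,suppress=True)
a,b=load('w2'),load('w3')
print('bar corner',*[x*1000 for x in tri(ray(a,357,171.5),ray(b,327,84))]); print('tab top +y right',*[x*1000 for x in tri(ray(a,332,221.4),ray(b,300.5,133.5))])
T=np.array([.5235,.0324,.2701])
v,u=np.mgrid[0:400,0:640]; z=b; f=200/np.tan(np.radians(z['fovy']/2)); d=z['d']
c=np.stack([(u-z['cx'])/f*d,-(v-z['cy'])/f*d,-d],-1); M=z['cam_to_world']; P=c@M[:3,:3].T+M[:3,3]
Q=(P-T)*1000; t=np.stack([Q[...,1],Q[...,0],-Q[...,2]],-1)  # tool x=world y, y=world x
m=(d>0)&(t[...,2]<30)&(t[...,2]>-60)&(abs(t[...,1])<60)
for s in(-1,1):
    X=t[m&(np.sign(t[...,1])==s)]
    for lo in range(-40,30,5):
        q=X[(X[:,2]>=lo)&(X[:,2]<lo+5)]
        if len(q): print(s,lo,len(q),'x',q[:,0].min(),q[:,0].max(),'y',q[:,1].min(),q[:,1].max())
```

```text
bar corner [530.7 124.4 112.9] 0.694632046888507
tab top +y right [507.   82.4 137.1] 2.3367301624398222
-1 -40 464 x -12.121080029443828 10.709803408911998 y -25.80046787850099 -17.409758086446402
-1 -35 229 x -12.108220513242006 10.385933371235064 y -31.5647187135778 -17.40714669654675
-1 -30 269 x -12.036346761914674 10.584537175526098 y -31.32413163156844 -17.459793170929714
-1 -25 233 x -11.72237058208088 10.551177261131327 y -31.179828000361674 -17.484491287392935
-1 -20 207 x -12.76177554624193 10.350366235312547 y -31.340921210274153 -17.414453075271787
-1 -15 195 x -12.29218231394319 10.56012624812265 y -31.264681088260748 -17.55367561207477
-1 -10 147 x -12.24427084675106 10.455165713726517 y -29.684140531269442 -17.497239311113134
-1 -5 39 x -10.899382135103997 9.582997444768628 y -21.664567943384117 -17.531799498219257
1 -40 479 x -12.592769875730978 10.90177204471348 y 18.42364143206787 25.91170545104604
1 -35 220 x -12.414219738202128 10.678706255028883 y 18.412935026577813 32.49526483079923
1 -30 253 x -11.754782759208604 10.67849868534601 y 18.440517088674223 32.16316284318832
1 -25 250 x -11.942782121240143 11.006221669960015 y 18.426875023640488 32.23785773878496
1 -20 212 x -13.041297526121113 10.573425371712908 y 18.434238911815058 32.247837961842386
1 -15 183 x -11.267121647403593 10.361731774765168 y 18.40063027454908 31.944240822869396
1 -10 146 x -12.062347490872455 10.546736925453533 y 18.42743645231959 31.199152049212643
1 -5 47 x -10.851238834070562 9.860895851883878 y 18.442199964051387 24.350616750251074
```

To row units: 115 mm is 0.115, 90 mm is 0.09, -0.01 rad is -0.0064.

Emit:
carry_out([
  [0,0.006,-0.002,0.03,0,0,-0.0032],
  [0,0.012,-0.004,0.06,0,0,-0.0064],
  [0,0.018,-0.0055,0.09,0,0,-0.0064],
  [0,0.018,-0.0055,0.115,0,0,-0.0064],
  [0,0.018,-0.0055,0.115,0,0,-0.0064],
  [0,0.018,-0.0055,0.115,0,0,-0.0064],
  [0,0.018,-0.0055,0.115,0,0,-0.0064],
])

```text
clock: 2.58
tool_pos: [0.5195, 0.0495, 0.1569]
ee_rot: [0.001, 0.703, 0.711, 0.001]
wrist_force: [-0.4, 0.2, 0.1]
finger_gap: 0.0428
grasp_force: 0.0
```

Run:
```python
from h import *
np.set_printoptions(precision=1,suppress=True)
s=bot.sense(); print(s['clock'],s['tool_pos']*1000,s['wrist_force'],s['finger_gap'])
b=load('w3'); print('jar top',onz(b,215,204,.126)*1000, dep(b,214,207)*1000)
save('wrist','w4'); z=load('w4'); T=s['tool_pos']
v,u=np.mgrid[0:400,0:640]; f=200/np.tan(np.radians(z['fovy']/2)); d=z['d']
c=np.stack([(u-z['cx'])/f*d,-(v-z['cy'])/f*d,-d],-1); M=z['cam_to_world']; P=c@M[:3,:3].T+M[:3,3]
Q=(P-T)*1000; t=np.stack([Q[...,1],Q[...,0],-Q[...,2]],-1); g=z['p'].max(2)<60
for a in range(20,120,5):
    k=(d>0)&g&(v>200)&(abs(t[...,1])>=a)&(abs(t[...,1])<a+5)&(t[...,2]<10)
    if k.any(): print(a,'lowest tool z',np.percentile(t[k][:,2],98))
tt=(P[...,2]>.130)&(P[...,2]<.142)&(abs(P[...,0]-.493)<.02)&(abs(P[...,1]-.08)<.015)&(v<215); X=P[tt]*1000
if len(X): print('tab',len(X),X.min(0),X.max(0))
```

```text
2.5833 [519.5  49.5 156.9] [-0.4  0.2  0.1] 0.04279970873308937
jar top [425.3  16.  126. ] [423.7  12.7 124.9]
20 lowest tool z -8.84538090685065
25 lowest tool z -11.776809300850728
30 lowest tool z -11.664426974571409
35 lowest tool z -44.354612271830284
40 lowest tool z -47.89392834799596
45 lowest tool z -53.44838686956109
50 lowest tool z -54.49113740325631
55 lowest tool z -61.79429584798518
60 lowest tool z -77.23690258737196
65 lowest tool z -88.84952546370457
tab 825 [480.8  74.  130. ] [506.7  82.1 140.3]
```

View pics/w4.png

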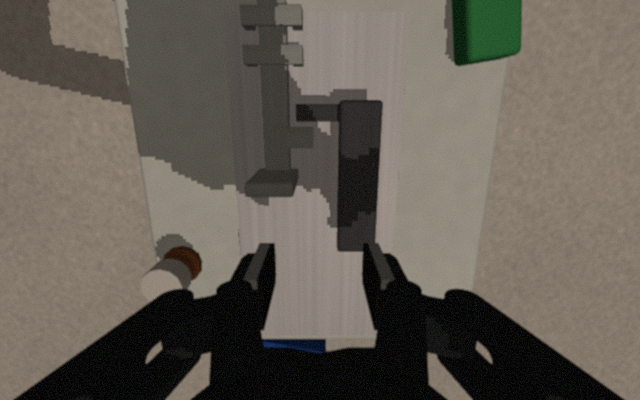

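Linkages clear the jar by a wide margin, and the tab, bar and fingers line up. Now I'll descend to the bar.

To row units: 42 mm is 0.042, 40 mm is 0.04.

Emit:
carry_out([
  [0,0,-0.001,0.012,0,0,0],
  [0,0,-0.001,0.024,0,0,0],
  [0,0,-0.001,0.034,0,0,0],
  [0,0,-0.001,0.038,0,0,0],
  [0,0,-0.001,0.04,0,0,0],
  [0,0,-0.001,0.042,0,0,0],
  [0,0,-0.001,0.042,0,0,0],
  [0,0,-0.001,0.042,0,0,0],
])

```text
clock: 3.3
tool_pos: [0.5176, 0.0489, 0.1136]
ee_rot: [0.0, 0.703, 0.711, 0.0]
wrist_force: [-2.1, -0.1, 2.7]
finger_gap: 0.043
grasp_force: 1.6
```

To row units: 6 mm is 0.006, 5 mm is 0.005.

Emit:
carry_out([
  [0,0,0,0.001,0,0,0],
  [0,0,0,0.002,0,0,0],
  [0,0,0,0.003,0,0,0],
  [0,0,0,0.004,0,0,0],
  [0,0,0,0.005,0,0,0],
  [0,0,0,0.006,0,0,0],
  [0,0,0,0.006,0,0,0],
  [0,0,0,0.006,0,0,0],
])

```text
clock: 3.97
tool_pos: [0.5178, 0.0489, 0.1074]
ee_rot: [0.0, 0.703, 0.711, 0.0]
wrist_force: [-2.7, -1.0, 5.3]
finger_gap: 0.0427
grasp_force: 2.7
```

To row units: 2.5 mm is 0.0025, 2 mm is 0.002.

Emit:
carry_out([
  [0,0,0,0.001,0,0,0],
  [0,0,0,0.002,0,0,0],
  [0,0,0,0.0025,0,0,0],
  [0,0,0,0.0025,0,0,0],
  [0,0,0,0.0025,0,0,0],
])

```text
clock: 4.38
tool_pos: [0.518, 0.0488, 0.1058]
ee_rot: [0.0, 0.703, 0.711, 0.0]
wrist_force: [-5.5, 1.3, 12.1]
finger_gap: 0.0428
grasp_force: 6.2
```

Run:
```python
from h import *
s=bot.sense(); print(s['clock'],s['tool_pos']*1000,s['wrist_force'],s['finger_gap'],s['grasp_force'])
for n in('w5','w6'):
    save('wrist',n); z=load(n)
    v,u=np.mgrid[0:400,0:640]; f=200/np.tan(np.radians(z['fovy']/2)); d=z['d']
    c=np.stack([(u-z['cx'])/f*d,-(v-z['cy'])/f*d,-d],-1); M=z['cam_to_world']; P=c@M[:3,:3].T+M[:3,3]
    k=(abs(P[...,0]-.5425)<.009)&(P[...,1]>.088)&(P[...,1]<.118); X=P[k]; print('bar z',np.median(X[:,2]),len(X))
    k=(abs(P[...,0]-.57)<.008)&(P[...,1]>.09)&(P[...,1]<.12); print('deck z',np.median(P[k][:,2]))
    k=(abs(P[...,0]-.493)<.008)&(P[...,2]>.132)&(P[...,2]<.145)&(abs(P[...,1]-.08)<.02); X=P[k]; print('tab',len(X),X.min(0),X.max(0))
```

```text
4.3833 [518.02092193  48.84271206 105.76873238] [-5.54831503  1.29028085 12.05647984] 0.042752656913982924 6.1586772836744785
bar z 0.10781941596433882 2778
deck z 0.09042544828365526
tab 999 [0.48501933 0.07401584 0.13208543] [0.50099552 0.08267735 0.13965056]
bar z 0.1077990337705893 2781
deck z 0.090392333531882
tab 1002 [0.48500706 0.07427157 0.13201192] [0.50099468 0.08256    0.13978659]
```

The bar is at 0.108, on its stop. Now I'll push slowly while keeping it down.

Emit:
carry_out([
  [0,0.003,0,-0.0005,0,0,0],
  [0,0.006,0,-0.0005,0,0,0],
  [0,0.008,0,-0.0005,0,0,0],
  [0,0.01,0,-0.0005,0,0,0],
  [0,0.011,0,-0.0005,0,0,0],
  [0,0.012,0,-0.0005,0,0,0],
  [0,0.013,0,-0.0005,0,0,0],
  [0,0.014,0,-0.0005,0,0,0],
  [0,0.015,0,-0.0005,0,0,0],
  [0,0.016,0,-0.0005,0,0,0],
  [0,0.017,0,-0.0005,0,0,0],
  [0,0.018,0,-0.0005,0,0,0],
])

```text
clock: 5.48
tool_pos: [0.519, 0.0655, 0.1061]
ee_rot: [0.002, 0.703, 0.711, 0.0]
wrist_force: [-0.2, -6.1, 6.1]
finger_gap: 0.0427
grasp_force: 3.7
```

To row units: 10 mm is 0.01, 1.5 mm is 0.0015.

Emit:
carry_out([
  [0,0.0015,0,0.0002,0,0,0],
  [0,0.003,0,0.0002,0,0,0],
  [0,0.0045,0,0.0002,0,0,0],
  [0,0.006,0,0.0002,0,0,0],
  [0,0.0075,0,0.0002,0,0,0],
  [0,0.009,0,0.0002,0,0,0],
  [0,0.01,0,0.0002,0,0,0],
  [0,0.01,0,0.0002,0,0,0],
])

```text
clock: 6.15
tool_pos: [0.5189, 0.0754, 0.106]
ee_rot: [0.002, 0.703, 0.711, 0.0]
wrist_force: [-1.3, -6.7, 6.8]
finger_gap: 0.0429
grasp_force: 3.9
```

```bash
cat >> h.py <<'E'
def look(n):
    s=bot.sense(); print(s['clock'],s['tool_pos']*1000,s['wrist_force'])
    save('wrist',n); z=load(n)
    v,u=np.mgrid[0:400,0:640]; f=200/np.tan(np.radians(z['fovy']/2)); d=z['d']
    c=np.stack([(u-z['cx'])/f*d,-(v-z['cy'])/f*d,-d],-1); M=z['cam_to_world']; P=c@M[:3,:3].T+M[:3,3]
    k=(abs(P[...,0]-.5425)<.009)&(P[...,1]>.098)&(P[...,1]<.12); print('bar z',np.median(P[k][:,2]),k.sum())
    k=(abs(P[...,0]-.493)<.008)&(P[...,2]>.132)&(P[...,2]<.1385)&(abs(P[...,1]-.095)<.035)&(v<200); X=P[k]; print('tab',len(X),X.min(0),X.max(0))
E
python3 -c "
from h import *
look('w7')"
```

```text
6.15 [518.90440142  75.4049534  106.011154  ] [-1.34151903 -6.66152555  6.7991771 ]
bar z 0.10786629922320203 1804Traceback (most recent call last):
  File "<string>", line 3, in <module>
    look('w7')
    ~~~~^^^^^^
  File "h.py", line 19, in look
    k=(abs(P[...,0]-.493)<.008)&(P[...,2]>.132)&(P[...,2]<.1385)&(abs(P[...,1]-.095)<.035)&(v<200); X=P[k]; print('tab',len(X),X.min(0),X.max(0))
                                                                                                                               ~~~~~^^^
    return umr_minimum(a, axis, None, out, keepdims, initial, where)
ValueError: zero-size array to reduction operation minimum which has no identity
```

To row units: 10 mm is 0.01, 9 mm is 0.009.

Emit:
carry_out([
  [0,0.0015,0,0.0002,0,0,0],
  [0,0.003,0,0.0002,0,0,0],
  [0,0.0045,0,0.0002,0,0,0],
  [0,0.006,0,0.0002,0,0,0],
  [0,0.0075,0,0.0002,0,0,0],
  [0,0.009,0,0.0002,0,0,0],
  [0,0.01,0,0.0002,0,0,0],
  [0,0.01,0,0.0002,0,0,0],
])

```text
clock: 6.87
tool_pos: [0.5189, 0.0853, 0.106]
ee_rot: [0.002, 0.703, 0.711, 0.0]
wrist_force: [-0.5, -6.2, 7.6]
finger_gap: 0.0431
grasp_force: 4.3
```

```bash
sed -i 's/&(v<200); X/; X/' h.py
python3 -c "
from h import *
look('w8')"
```

```text
6.8667 [518.93575025  85.31603708 105.99597791] [-0.45037665 -6.17307593  7.61141047]
bar z 0.18153968322340236 5539
tab 1121 [0.48500293 0.0727156  0.13200593] [0.50098279 0.10346966 0.1384971 ]
```

To row units: 7.5 mm is 0.0075, 7 mm is 0.007.

Emit:
carry_out([
  [0,0.001,0,0,0,0,0],
  [0,0.002,0,0,0,0,0],
  [0,0.003,0,0,0,0,0],
  [0,0.004,0,0,0,0,0],
  [0,0.005,0,0,0,0,0],
  [0,0.006,0,0,0,0,0],
  [0,0.007,0,0,0,0,0],
  [0,0.0075,0,0,0,0,0],
  [0,0.0075,0,0,0,0,0],
])

```text
clock: 7.67
tool_pos: [0.5189, 0.0929, 0.106]
ee_rot: [0.002, 0.703, 0.711, 0.0]
wrist_force: [-1.2, -5.9, 8.6]
finger_gap: 0.0428
grasp_force: 4.4
```

To row units: 1.5 mm is 0.0015, 1 mm is 0.001.

Emit:
carry_out([
  [0,0.0005,0,0,0,0,0],
  [0,0.001,0,0,0,0,0],
  [0,0.0015,0,0,0,0,0],
  [0,0.0015,0,0,0,0,0],
])

```text
clock: 8.0
tool_pos: [0.5188, 0.0941, 0.106]
ee_rot: [0.002, 0.703, 0.711, 0.0]
wrist_force: [0.2, -7.0, 8.4]
finger_gap: 0.0426
grasp_force: 5.3
```

To row units: 1 mm is 0.001, 0.5 mm is 0.0005.

Emit:
carry_out([
  [0,0.0005,0,0,0,0,0],
  [0,0.001,0,0,0,0,0],
  [0,0.001,0,0,0,0,0],
  [0,0.001,0,0,0,0,0],
])

```text
clock: 8.33
tool_pos: [0.5189, 0.0941, 0.106]
ee_rot: [0.003, 0.703, 0.711, -0.0]
wrist_force: [-0.9, -11.8, 9.4]
finger_gap: 0.0429
grasp_force: 7.1
```

To row units: 0.5 mm is 0.0005.

Emit:
carry_out([
  [0,0.0005,0,0,0,0,0],
  [0,0.0005,0,0,0,0,0],
  [0,0.0005,0,0,0,0,0],
])

```text
clock: 8.58
tool_pos: [0.5189, 0.0942, 0.106]
ee_rot: [0.003, 0.703, 0.711, -0.001]
wrist_force: [-0.9, -14.0, 8.4]
finger_gap: 0.0427
grasp_force: 8.2
```

```bash
python3 -c "
from h import *
look('w9')"
```

```text
8.5833 [518.87533428  94.15234088 106.03566322] [ -0.89997699 -14.03237539   8.41745293]
bar z 0.17418406644347892 7488
tab 1143 [0.48503126 0.08173641 0.13201862] [0.50098234 0.11215145 0.13849948]
```

Force rises with no further motion, and the tab has travelled 29.6 mm, so the bolt is home. I'll ease off the tab, then lift.

To row units: -160 mm is -0.16, -150 mm is -0.15.

Emit:
carry_out([
  [0,-0.001,0,0,0,0,0],
  [0,-0.002,0,0,0,0,0],
  [0,-0.003,0,0,0,0,0],
  [0,-0.003,0,-0.003,0,0,0],
  [0,-0.003,0,-0.008,0,0,0],
  [0,-0.003,0,-0.014,0,0,0],
  [0,-0.003,0,-0.03,0,0,0],
  [0,-0.005,0,-0.06,0,0,0],
  [0,-0.01,0,-0.09,0,0,0],
  [0,-0.02,0,-0.12,0,0,0],
  [0,-0.03,0,-0.15,0,0,0],
  [0,-0.03,0,-0.16,0,0,0],
])

```text
clock: 9.63
tool_pos: [0.5187, 0.0663, 0.2693]
ee_rot: [0.002, 0.703, 0.711, 0.001]
wrist_force: [0.3, -0.4, 1.7]
finger_gap: 0.0426
grasp_force: 0.0
```

Emit:
carry_out([
  [0,0,0,0,0,0,0],
  [0,0,0,0,0,0,0],
  [0,0,0,0,0,0,0],
  [0,0,0,0,0,0,0],
])

```text
clock: 9.97
tool_pos: [0.516, 0.0679, 0.2623]
ee_rot: [-0.002, 0.703, 0.711, -0.001]
wrist_force: [0.6, 0.3, -0.4]
finger_gap: 0.0428
grasp_force: 0.0
```

```bash
python3 -c "
from h import *
look('w10')"
```

```text
9.9667 [515.97192242  67.89771725 262.336926  ] [ 0.56794325  0.33777127 -0.38261108]
bar z 0.11814353604025965 504
tab 141 [0.48543407 0.10368012 0.13509781] [0.50071473 0.11143666 0.13849208]
```

View pics/w10.png

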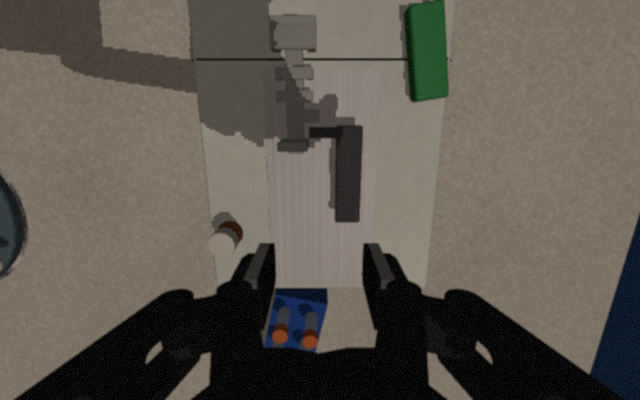

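The view shows the tab at (293,145), the bolt end in the keeper at (294,32), and the bar at (348,172) back up at z = 0.118. The jar at (225,237), slide box and rack have not moved.

```bash
python3 -c "
from h import *
print(bot.hand_in())"
```

```text
the job is handed in; nothing more can be done
None
```

The lid is locked: the bolt is fully home in the keeper and the catch sprang back up to its full height. The job is handed in, finished in about 10 s of the 38 s, with the bystanders the camera could see unmoved (the bottle was not re-checked).

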